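Clamp the honey jar in the one-handed jar holder

ROBOT

A 6-joint arm with a two-finger parallel gripper is mounted at the origin on a cart in front of the work surface, level with it; the furniture and walls round the work are solid. World frame = base frame: x ahead of the robot, y to its left, z up, the work surface at z = 0. Lengths are in m, angles in rad, forces in N, time in s.
With the tool pointing down it reaches from about 0.35 to 0.775 m from the base axis. Payload 7.3 kg.
Tool frame: the origin (TCP) lies between the finger pads; the fingertips stand 8 mm ahead of it and the grasp point (between the pads) lies 11 mm behind it (robot.nose_length is the distance from the TCP to the fingertips, in m); z points along the fingers, y is the line along which they close (so a half turn about z gives the same grasp; the last joint's range is limited). The gripper opens to 92 mm and grips with 3 to 60 N. Pads are 19 mm wide; open, the fingers measure 130 mm over their backs; the gripper's body (75 mm by 190 mm) begins 47 mm behind the grasp point.
Start: joints at [1.107, 0.342, 1.524, -0, 1.275, -0.146], TCP at [0.164, 0.499, 0.235] pointing down, gripper open.
Joint ranges: [-2.53, 2.53], [-0.77, 2.02], [0.04, 2.7], [-1, 4.14], [0.28, 2.66], [-3.11, 3.11]. Speed limits (rad/s): [2.57, 2.57, 3.14, 3.14, 3.14, 3.14].

INTERFACE

Orientations are given as [roll, pitch, yaw] about the fixed x, y, z axes, in that order (R = Rz(yaw) Ry(pitch) Rx(roll)).
In Python, from cell import robot gives the robot as it stands. The module is installed in compiled form; this text tells all that it offers.
- The arm moves only by the shell command python3 -m jog 'ROWS' [FORCE]. ROWS is JSON, a list that holds one entry, the list of rows, each a list of 5 numbers: the gripper's target within -1 to 1 (fully open at 1, half-way at 0, shut at -1), then the shift along the tool's x, y, z in m, then the turn about the tool's z in rad. A call has 1 to 5 rows; each row is the pose to reach, as a shift and turn from the pose commanded when the call began, along the tool's axes at that moment; what a row does not reach only later rows make up. A row lasts 1/12 s, in which the tool goes at most 41.7 mm and 7.16 degrees, less where a joint would pass 70% of its speed; a pose out of reach is approached as far as the arm can. A call with a gripper value outside its range is refused whole. The fingers move at their own pace and stop on an object; FORCE is the grip in N (left out, the last holds). Time passes only in rows, so rows that repeat a pose let the fingers close. It gives the time, the measured TCP pose, the force, the opening and the grip force at its end, in the units of the state.
- robot.observe(): the state, without advancing time (a new reading comes with each control period).
- robot.read_camera(name): name is "scene" or "top" or "wrist"; returns the picture (400x640x3 uint8, red, green, blue); there is no depth.
- robot.camera_model(name): a dict with "camera_matrix" (3x3 intrinsics, pixels), "dist_coeffs" ([k1, k2, p1, p2, k3] as OpenCV has them; the pictures are not rectified), "position" and "attitude" of the camera in the world; the wrist camera has in their place "mount" (4x4, takes a point from camera to tool coordinates, whose origin is the TCP and whose axes are the flange's). Camera axes: x right, y down, z forward; pixel columns grow to the right and rows downward; lengths in m; the calibration is good to about 2 mm. A picture is of the moment at which its call begins: read the wrist's pose just before it. camera_model takes no time and is no camera call.
- robot.hand_in(): hands the job in; it is judged then, once.
The state is a dict: "time": time; "qpos": joint angles; "qvel": joint speeds; "joint_efforts": joint torques, N m; "tool_pos": TCP position; "tool_rot": TCP orientation; "contact_force": force on the tool from outside, world axes, zero at the start; "torque": the same for the moment, N m; "opening": finger opening in m; "grip_force": force on a finger pad.
Only numpy, scipy, OpenCV 4.12 (cv2) and the standard library are available. Lean on these libraries where they do the work, as an engineer would, in place of code of your own. Each camera call takes 0.05 s, during which the arm holds its last target. There are 200 camera calls.

TASK

Stand the honey jar upright on the round mat of the jar holder, between the V pad and the open cam, and let go of it. Then push the orange lever round by its post through its quarter turn, firmly up against its end stop so that the jar is clamped, but without forcing or squeezing the lever. Leave everything else on the worktop where it is.

Things in the scene. Friction and masses are not known exactly. Their poses are not given: they have to be found in the camera images.
- honey_jar_mid (a point): Centre, half-way up, of the loose honey jar: clear glass, golden honey, black screw lid; 94 mm high, body and lid 60 to 64 mm across (lid is the top 11 mm), 0.33 kg. It stands upright, z up. It changes places with the tin and the spice jar from run to run.
- jar_holder: White board 130 (x) x 200 (y) x 12 mm, fixed to the worktop, turned by -0.4 to 0.25 rad; origin at the centre of its underside. On it, from +y to -y: grey spring housing, sprung V pad, round black mat for the jar (centre 14 mm to +y of the origin), cam lever (pivot 45 mm to -y of the origin).
- jar_seat (a point): Point on the board's upper side (12 mm above the worktop) where the centre of the jar's underside belongs; holder's axes. A jar stood here has 1 to 2 mm to go to the V's two faces (towards +y) and, with the lever at 0 to 0.2, 2 to 6 mm to the cam (towards -y), and 4 mm on each x side to low grey cheeks (top 38 mm above the worktop). Clamping slides it into the V, 5 to 6 mm to +y of here.
- v_pad (a joint): Travel (m) of the black rubber V pad towards the holder's +y; 0 at rest, 0.013 at most, sprung at about 2.2 N a mm. Its V opens towards -y; its top is 50 mm above the worktop. Clamping the jar pushes it back 3 to 9 mm.
- lever_pivot (a point): Vertical axis of the lever, on the board's upper side (12 mm above the worktop); holder's axes; 57 mm to -y of jar_seat. A black round cam, 44 mm across, set 10 mm off the axis, turns with the lever below its arm (top 41 mm above the worktop); the orange arm, 20 mm wide, lies 42 to 52 mm above the worktop.
- lever_post (a point): On the centre line of the upright orange post at the lever's end, 70 mm above the worktop; post 18 mm across, 52 to 93 mm above the worktop, 105 mm from the pivot. Push it sideways, do not grip it. Friction and the jar resist with 4 to 9 N. The stop is hard: press there with 12 N or more for a moment; over 30 N anywhere on the lever overloads it.
- cam_lever (a joint): Angle of the lever (rad), counter-clockwise seen from above. 0: open, the arm points along the holder's -x (the post is then at pivot + (-105, 0) mm in the holder's axes). 1.571: hard stop, the arm points along the holder's -y. It starts at 0 to 0.2, stays where it is left, and clamps the jar at the stop.
- tomato_tin: Bystander, to be left alone: tall food tin, 76 mm across, 110 mm high, pale green and white label; origin at the centre of its underside
- spice_jar: Bystander, to be left alone: small glass spice jar with black cap, 41 mm across, 105 mm high; origin at the centre of its underside
- espresso_cup: Bystander, to be left alone: small white cup with a handle, 62x88x50 mm; origin at the centre of its underside
- pepper_mill: Bystander, to be left alone: dark wooden pepper mill, 58 mm across, 170 mm high; origin at the centre of its underside
- dish_soap: Bystander, to be left alone: green dish soap bottle, 41x69x195 mm; origin at the centre of its underside
- onion: Bystander, to be left alone: red onion, about 65 mm; origin at the centre of its underside
- tuna_tin: Bystander, to be left alone: flat tin, 86 mm across, 40 mm high; origin at the centre of its underside
Things that resemble listed ones, but are neither listed nor needed, are in the scene too. Leave any blue look-alike of the part that bears honey_jar_mid alone.

How it is judged:
On the way, in this order (a step that is already met when the one before it is completed fails the run):
1. the jar stands upright on the seat, let go of, while the lever is still open (horizontal distance between honey_jar_mid and jar_seat below 0.01 m and z of honey_jar_mid in the frame of jar_seat below 0.055 m and angle between honey_jar_mid's own z axis and vertical below 0.1 rad and value of joint cam_lever below 0.5 rad and contact force between the fingers and honey_jar below 0.1 N and linear speed of honey_jar below 0.02 m/s), for 0.2 s.
2. the lever is pressed against its end stop with at least 12 N, the jar standing in the holder (horizontal distance between honey_jar_mid and jar_seat below 0.01 m and z of honey_jar_mid in the frame of jar_seat below 0.055 m and angle between honey_jar_mid's own z axis and vertical below 0.1 rad and value of joint cam_lever above 1.545 rad and contact force between the fingers and cam_lever above 12 N), for 0.1 s.
At the end, for the whole second after the job is handed in: The lever stands within 0.025 rad of its end stop, the cam presses on the jar with more than 4 N, and the jar stands still and upright (within 0.1 rad) on the holder's board, within 10 mm of jar_seat (horizontal distance between honey_jar_mid and jar_seat below 0.01 m and z of honey_jar_mid in the frame of jar_seat below 0.055 m and angle between honey_jar_mid's own z axis and vertical below 0.1 rad and value of joint cam_lever above 1.545 rad and contact force between honey_jar and cam_lever above 4 N and linear speed of honey_jar below 0.02 m/s); the robot touches nothing.
It fails at once if the lever is overloaded: more than 30 N from the fingers or the arm (contact force between any of the fingers, the arm and cam_lever above 30 N).
It fails at once if the jar is tipped by more than 0.5 rad (angle between honey_jar_mid's own z axis and vertical above 0.5 rad).
It fails at once if a bystander is moved by more than 25 mm (distance of any of tomato_tin, spice_jar, espresso_cup, pepper_mill, dish_soap, onion, tuna_tin from where it was at the start of the episode above 0.025 m).
It also fails if it takes over 72 s, if anything falls off the work surface, if the arm or the gripper's body presses on something with over 40 N, if the wrist force passes 120 N, or if a joint passes its speed limit or range.

## Working session

There is one attempt and no reset: what is moved stays moved. The work goes in short steps, Python scripts to look and compute and a shell command to move; the robot and the scene stay as the last step left them, time stands still between calls to the robot, and variables do not carry over. Pictures are saved under pics/ and viewed, at most 13 in all, crops included, and the job is handed in when it is done.

```bash
mkdir -p pics; python3 - <<'E'
from cell import robot
import cv2
for n in("scene","top"):
    cv2.imwrite(f"pics/{n}0.png",robot.read_camera(n)[:,:,::-1]); print(n,robot.camera_model(n))
print(robot.camera_model("wrist"));print(robot.observe(), robot.nose_length)
E
```

```text
scene {'camera_matrix': array([[430.91871566,   0.        , 320.80575052],
       [  0.        , 430.91871566, 203.50736945],
       [  0.        ,   0.        ,   1.        ]]), 'dist_coeffs': array([0.00312848, 0.        , 0.        , 0.        , 0.        ]), 'position': array([-0.35888241, -0.20023551,  1.31136021]), 'attitude': array([-2.47185724e+00, -1.26492501e-03, -1.29892941e+00])}
top {'camera_matrix': array([[451.81209632,   0.        , 334.38624306],
       [  0.        , 451.81209632, 199.81025655],
       [  0.        ,   0.        ,   1.        ]]), 'dist_coeffs': array([-0.08491029,  0.        ,  0.        ,  0.        ,  0.        ]), 'position': array([0.38235379, 0.08092317, 1.35972167]), 'attitude': array([-2.97658235, -0.01967791, -1.57203952])}
{'camera_matrix': array([[313.22334099,   0.        , 316.78377605],
       [  0.        , 313.22334099, 195.41427232],
       [  0.        ,   0.        ,   1.        ]]), 'dist_coeffs': array([-0.04335398,  0.        ,  0.        ,  0.        ,  0.        ]), 'mount': array([[-5.06887476e-04, -9.55327346e-01, -2.955493
[... 276 characters left out ...]
000000e+00]])}
{'time': 0.1, 'qpos': array([ 1.10698360e+00,  3.42671616e-01,  1.52489571e+00,  5.69955835e-06,
        1.27538726e+00, -1.46013705e-01]), 'qvel': array([ 0.0006839 , -0.0012377 , -0.00205857,  0.00026458,  0.00118501,
        0.00021496]), 'joint_efforts': array([ 3.33762211e-03, -4.32001483e+01, -2.44696981e+01,  7.21528823e-02,
        5.25229471e-02, -7.59131467e-05]), 'tool_pos': array([0.1638822 , 0.49841213, 0.23411381]), 'tool_rot': array([-3.14024601e+00, -2.03547073e-04,  2.82379184e+00]), 'contact_force': array([ 0.0831609 ,  0.17989364, -0.10591781]), 'torque': array([ 0.01636785, -0.01118143, -0.0197866 ]), 'grip_force': 0.0, 'opening': 0.09179192471881104} 0.008
```

View pics/scene0.png

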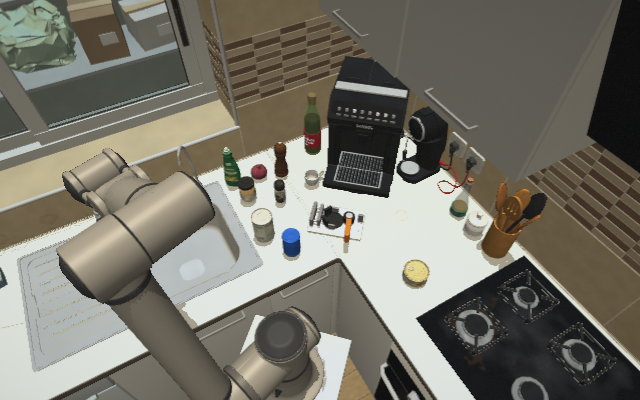

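View pics/top0.png

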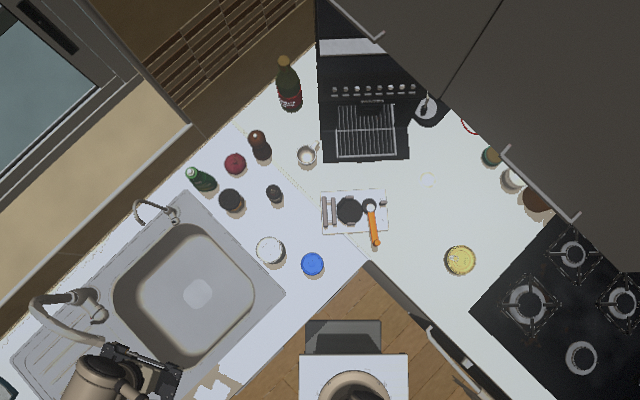

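The honey jar is probably the dark-lidded jar at top (231,200) / scene (247,188). Things it could be taken for: the spice jar at top (275,193), the blue look-alike (312,264), the tomato tin (270,250) and the pepper mill (258,143). I'll check this in a close crop.

```bash
python3 - <<'E'
import cv2,numpy as np
a=cv2.imread("pics/top0.png")[180:245,310:400]; b=cv2.imread("pics/top0.png")[175:225,200:290]
c=cv2.imread("pics/scene0.png")[165:265,225:375]
f=lambda i,k:cv2.resize(i,None,fx=k,fy=k,interpolation=cv2.INTER_CUBIC)
a=f(a,4.4);b=f(b,4.4)[:, :396];c=f(c,2.64)
L=np.vstack([a,b[:, :a.shape[1]]]);o=np.zeros((L.shape[0],L.shape[1]+c.shape[1],3),np.uint8)
o[:,:L.shape[1]]=L;o[:c.shape[0],L.shape[1]:]=c;print(o.shape,a.shape)
cv2.imwrite("pics/crop.png",o)
E
```

```text
(506, 792, 3) (286, 396, 3)
```

View pics/crop.png

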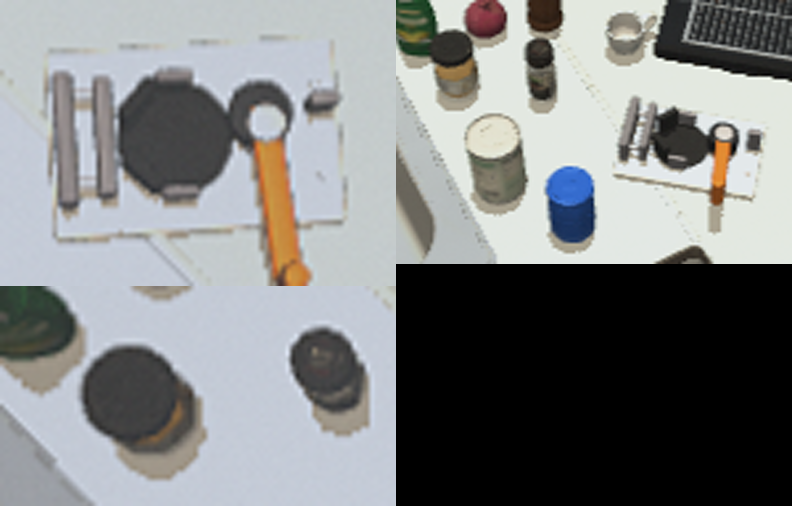

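The crop confirms the choice: a black lid with golden honey, lid centre at about top (229.5,199.1). The holder's corners and the lever are clear in it too.

```bash
cat > h.py <<'E'
import numpy as np,cv2
from cell import robot
from scipy.spatial.transform import Rotation as Ro
def pose(name):
    m=robot.camera_model(name)
    if name!="wrist": return m,Ro.from_euler('xyz',m["attitude"]).as_matrix(),m["position"]
    s=robot.observe();R=Ro.from_euler('xyz',s["tool_rot"]).as_matrix();M=m["mount"]
    return m,R@M[:3,:3],R@M[:3,3]+s["tool_pos"]
def world(name,uv,z,P=None):
    m,R,p=P or pose(name)
    d=cv2.undistortPoints(np.array([[uv]],float),m["camera_matrix"],m["dist_coeffs"])[0,0]
    r=R@np.array([*d,1]); return p+r*(z-p[2])/r[2]
def pix(name,X,P=None):
    m,R,p=P or pose(name)
    return cv2.projectPoints(((np.atleast_2d(X)-p)@R),np.zeros(3),np.zeros(3),m["camera_matrix"],m["dist_coeffs"])[0][:,0]
E
python3 - <<'E'
from h import *
A=lambda u,v:((u+.5)/4.4-.5+310,(v+.5)/4.4-.5+180)
C=np.array([world("top",A(*p),.012) for p in((45,50),(332,40),(345,218),(57,240))]);c=C.mean(0)
# +y = left side, +x = up side
yv=(C[0]+C[3]-C[1]-C[2]);yaw1=np.arctan2(-yv[0],yv[1]);xv=C[0]+C[1]-C[2]-C[3];yaw2=np.arctan2(xv[1],xv[0])
print(C.round(3),c,yaw1,yaw2)
ch=np.mean([world("top",A(*p),.038) for p in((175,75),(182,190))],0);print("cheeks mid",ch)
print("cap",world("top",A(267,122),.055),"post",world("top",A(291,273),.093))
yaw=(yaw1*2+yaw2)/3;R=lambda v:c[:2]+Ro.from_euler('z',yaw).as_matrix()[:2,:2]@v
print("seat",R([0,.014]),"pivot",R([0,-.043]))
print("jar",world("top",(229.4,199),.094), "scene", world("scene",(225+452/2.64,165+45/2.64),.094))
for n,p in dict(spice=(200+325/4.4,175+68/4.4),tin=(270,247),blue=(312,262),mill=(257,139)).items(): print(n,world("top",p,.1 if n!="mill" else .17))
for n,p in dict(onion=(235,163),soap=(190,174)).items(): print(n,world("top",p,.06 if n!="soap" else .19))
print(pose("wrist")[2])
E
```

```text
[[ 0.634  0.098  0.012]
 [ 0.641 -0.1    0.012]
 [ 0.518 -0.107  0.012]
 [ 0.503  0.09   0.012]] [ 0.57393385 -0.00488735  0.012     ] 0.05710736446840803 0.059489281047402705
cheeks mid [0.57299975 0.00794959 0.038     ]
cap [ 0.57750559 -0.05009651  0.055     ] post [ 0.47438186 -0.06032065  0.093     ]
seat [0.57312368 0.00908919] pivot [ 0.57642221 -0.04781529]
jar [0.59486432 0.35411334 0.094     ] scene [ 0.74525227 -0.18775344  0.094     ]
spice [0.61866566 0.22737541 0.1       ]
tin [0.45886257 0.23495379 0.1       ]
blue [0.41762619 0.11801991 0.1       ]
mill [0.74853437 0.26859266 0.17      ]
onion [0.70858399 0.34897666 0.06      ]
soap [0.64590933 0.44138107 0.19      ]
[0.0878499  0.52362673 0.38506347]
```

The jar is at about (0.595,0.354), the seat at (0.573,0.0085) and the pivot at (0.577,-0.049). Holder yaw is about 0.058 and the lever is at about 0.05. I'll turn the tool first, to yaw -120°, so the gripper body clears the soap bottle.

```bash
cat >> h.py <<'E'
def go(xyz,yaw=None):
    s=robot.observe();R=Ro.from_euler('xyz',s["tool_rot"]).as_matrix()
    d=R.T@(np.array(xyz)-s["tool_pos"]);y=s["tool_rot"][2]
    t=0 if yaw is None else -((yaw-y+np.pi)%(2*np.pi)-np.pi)
    print("t %.2f pos"%s["time"],s["tool_pos"].round(4),"rot",s["tool_rot"].round(3),"F",s["contact_force"].round(1),"open %.4f grip %.1f q6 %.2f"%(s["opening"],s["grip_force"],s["qpos"][5]));print("shift",d.round(4),"turn %.3f"%t)
E
python3 -m jog '[[[1,0,0,-0.01,-0.11],[1,0,0,-0.03,-0.22],[1,0,0,-0.05,-0.33],[1,0,0,-0.06,-0.44],[1,0,0,-0.07,-0.46]]]'
python3 -m jog '[[[1,0,0,0,-0.11],[1,0,0,0,-0.22],[1,0,0,0,-0.33],[1,0,0,0,-0.44],[1,0,0,0,-0.46]]]'
python3 -m jog '[[[1,0,0,0,-0.11],[1,0,0,0,-0.22],[1,0,0,0,-0.33],[1,0,0,0,-0.44],[1,0,0,0,-0.445]]]'
python3 -c "
from h import *
go([.42,.33,.3],-2.094);go([.595,.354,.26],-2.094)"
```

```text
time: 0.52
tool_pos: [0.1641, 0.4987, 0.3055]
tool_rot: [3.141, 0.0, -2.994]
contact_force: [-0.1, 0.1, -0.5]
opening: 0.0916
grip_force: 0.0
time: 0.93
tool_pos: [0.164, 0.4986, 0.3044]
tool_rot: [-3.141, -0.001, -2.535]
contact_force: [0.4, 0.6, -1.0]
opening: 0.0917
grip_force: 0.0
time: 1.35
tool_pos: [0.164, 0.4986, 0.3044]
tool_rot: [-3.142, -0.001, -2.093]
contact_force: [-0.3, 0.3, 0.3]
opening: 0.0919
grip_force: 0.0
t 1.35 pos [0.164  0.4986 0.3044] rot [-3.142e+00 -1.000e-03 -2.093e+00] F [-0.3  0.3  0.3] open 0.0919 grip 0.0 q6 -1.51
shift [ 0.0185 -0.306   0.0045] turn 0.001
t 1.35 pos [0.164  0.4986 0.3044] rot [-3.142e+00 -1.000e-03 -2.093e+00] F [-0.3  0.3  0.3] open 0.0919 grip 0.0 q6 -1.51
shift [-0.0896 -0.4457  0.0444] turn 0.001
```

```bash

python3 -m jog '[[[1,0.004,-0.025,0,0],[1,0.007,-0.06,0,0],[1,0.009,-0.095,0,0],[1,0.009,-0.125,0,0],[1,0.009,-0.153,0,0]]]' >/dev/null
python3 -m jog '[[[1,0.002,-0.03,0,0],[1,0.004,-0.065,0,0],[1,0.007,-0.1,0,0],[1,0.009,-0.13,0,0],[1,0.009,-0.153,0,0]]]' >/dev/null
python3 -m jog '[[[1,-0.02,-0.025,0,0],[1,-0.045,-0.055,0,0],[1,-0.07,-0.09,0,0],[1,-0.095,-0.12,0.02,0],[1,-0.108,-0.14,0.04,0]]]' >/dev/null
python3 -m jog '[[[1,0,0,0,0],[1,0,0,0,0]]]' >/dev/null
python3 -c "
from h import *
go([.595,.354,.26],-2.094)
im=robot.read_camera('wrist')[:,:,::-1].copy();print(pix('wrist',[[.595,.354,.094],[.595,.354,.0]]))
cv2.imwrite('pics/w1.png',im)"
```

```text
t 2.77 pos [0.5955 0.3529 0.2609] rot [ 3.138 -0.005 -2.1  ] F [-0.8 -0.7  0.2] open 0.0919 grip 0.0 q6 -2.19
shift [-0.0007  0.001   0.0009] turn -0.006
[[316.95331037 179.06102997]
 [316.8849228  162.06852781]]
```

View pics/w1.png

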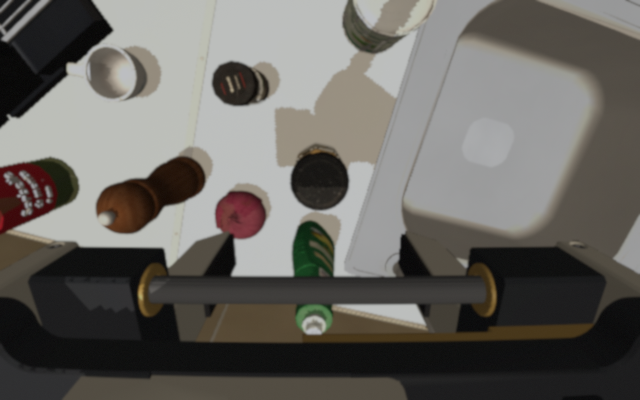

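The picture shows the lid centred at (320,180), against a predicted (317,179). So I add +3 mm along tool y and descend. The soap is clear of the closing line.

```bash

python3 -m jog '[[[1,0,0.002,0.02,0],[1,-0.001,0.004,0.045,0],[1,-0.001,0.004,0.07,0],[1,-0.001,0.004,0.095,0],[1,-0.001,0.004,0.115,0]]]'
python3 -m jog '[[[1,0,0,0.02,0],[1,0,0,0.045,0],[1,0,0,0.07,0],[1,0,0,0.088,0],[1,0,0,0.097,0]]]'
python3 -m jog '[[[0.6,0,0,0,0],[0.4,0,0,0,0],[0.2,0,0,0,0],[0.1,0,0,0,0],[0,0,0,0,0]]]' 20
python3 -m jog '[[[-0.2,0,0,0,0],[-0.4,0,0,0,0],[-0.4,0,0,0,0],[-0.4,0,0,0,0],[-0.4,0,0,0,0]]]' 20
```

```text
time: 3.23
tool_pos: [0.5911, 0.3572, 0.1509]
tool_rot: [-3.141, 0.002, -2.096]
contact_force: [-0.4, 1.1, 0.4]
opening: 0.092
grip_force: 0.0
time: 3.65
tool_pos: [0.5908, 0.3569, 0.0526]
tool_rot: [3.141, -0.001, -2.095]
contact_force: [-0.7, 0.2, -0.1]
opening: 0.0913
grip_force: 0.0
time: 4.07
tool_pos: [0.5931, 0.3569, 0.0544]
tool_rot: [-3.14, 0.002, -2.094]
contact_force: [1.4, -1.2, 1.4]
opening: 0.0629
grip_force: 2.8
time: 4.48
tool_pos: [0.5933, 0.3569, 0.0544]
tool_rot: [-3.14, 0.002, -2.095]
contact_force: [1.5, 0.7, 6.3]
opening: 0.0623
grip_force: 20.0
```

```bash

python3 -m jog '[[[-0.4,0,0,-0.01,0],[-0.4,0,0,-0.03,0],[-0.4,0,0,-0.055,0],[-0.4,0,0,-0.075,0],[-0.4,0,0,-0.085,0]]]' 
python3 -m jog '[[[-0.4,0,0,-0.02,0],[-0.4,0,0,-0.04,0],[-0.4,0,0,-0.06,0],[-0.4,0,0,-0.075,0],[-0.4,0,0,-0.08,0]]]' 
python3 -c "
from h import *
go([.573,.0085,.215],-1.75)"
```

```text
time: 4.9
tool_pos: [0.5929, 0.357, 0.1407]
tool_rot: [-3.14, 0.003, -2.094]
contact_force: [0.5, -0.3, -2.5]
opening: 0.0626
grip_force: 20.0
time: 5.32
tool_pos: [0.5928, 0.3569, 0.22]
tool_rot: [-3.14, 0.002, -2.094]
contact_force: [-0.3, 0.8, -3.4]
opening: 0.063
grip_force: 20.0
t 5.32 pos [0.5928 0.3569 0.22  ] rot [-3.140e+00  2.000e-03 -2.094e+00] F [-0.3  0.8 -3.4] open 0.0630 grip 20.0 q6 -2.19
shift [ 0.3116 -0.157   0.0045] turn -0.344
```

```bash

python3 -m jog '[[[-0.4,0.014,-0.007,0,0],[-0.4,0.036,-0.018,0,0],[-0.4,0.06,-0.031,0,0],[-0.4,0.085,-0.044,0,0],[-0.4,0.11,-0.056,0,0]]]' >/dev/null
python3 -m jog '[[[-0.4,0.025,-0.012,0,0],[-0.4,0.05,-0.025,0,0],[-0.4,0.075,-0.037,0,0],[-0.4,0.1,-0.05,0,0],[-0.4,0.125,-0.063,0,0]]]' >/dev/null
python3 -m jog '[[[-0.4,0.024,-0.012,0,0],[-0.4,0.045,-0.022,0,0],[-0.4,0.06,-0.031,0,0],[-0.4,0.072,-0.036,0,0],[-0.4,0.077,-0.038,0,0]]]' >/dev/null
python3 -m jog '[[[-0.4,0,0,0,-0.06],[-0.4,0,0,0,-0.15],[-0.4,0,0,0,-0.25],[-0.4,0,0,0,-0.32],[-0.4,0,0,0,-0.344]]]' >/dev/null
python3 -m jog '[[[-0.4,0,0,0,0],[-0.4,0,0,0,0]]]' >/dev/null
python3 -c "
from h import *
go([.573,.0085,.215],-1.75)
im=robot.read_camera('wrist')[:,:,::-1].copy();c=np.array([.5735,-.0055]);Q=Ro.from_euler('z',.058).as_matrix()[:2,:2]
h=[(x,y,z) for x,y,z in ((.065,.1,.012),(.065,-.1,.012),(-.065,-.1,.012),(-.065,.1,.012),(0,-.043,.052),(0,.014,.012))]
X=[[*(c+Q@np.array(a[:2])),a[2]] for a in h];print(np.array(X).round(4),pix('wrist',X))
cv2.imwrite('pics/w2.png',im); t=robot.read_camera('top')[:,:,::-1];cv2.imwrite('pics/t2.png',t)"
```

```text
t 7.15 pos [0.5721 0.0084 0.2175] rot [ 3.141  0.    -1.752] F [ 0.1  0.2 -3.1] open 0.0627 grip 20.0 q6 -3.08
shift [-0.0003 -0.0008  0.0025] turn -0.002
[[ 0.6326  0.0981  0.012 ]
 [ 0.6442 -0.1016  0.012 ]
 [ 0.5144 -0.1091  0.012 ]
 [ 0.5028  0.0906  0.012 ]
 [ 0.576  -0.0484  0.052 ]
 [ 0.5727  0.0085  0.012 ]] [[282.45123705 248.24970619]
 [233.11606068  85.30184992]
 [350.62450139  54.41452678]
 [384.35616794 225.5307728 ]
 [302.68952803 125.52245422]
 [316.40905001 171.254204  ]]
```

View pics/w2.png

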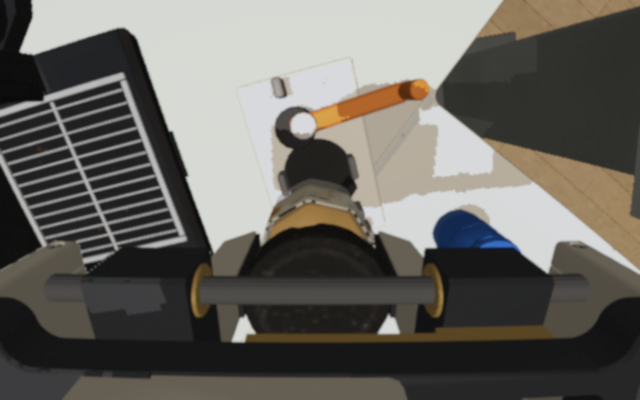

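The picture shows the jar held upright. The holder's -y corners are at about (238,88) and (351,58), and the pivot cap at (303,124). I'll enlarge it to refine the seat.

```bash
python3 -c "
import cv2
cv2.imwrite('pics/w2c.png',cv2.resize(cv2.imread('pics/w2.png')[50:200,230:430],None,fx=4,fy=4,interpolation=cv2.INTER_CUBIC))"
```

```text
(no output)
```

View pics/w2c.png

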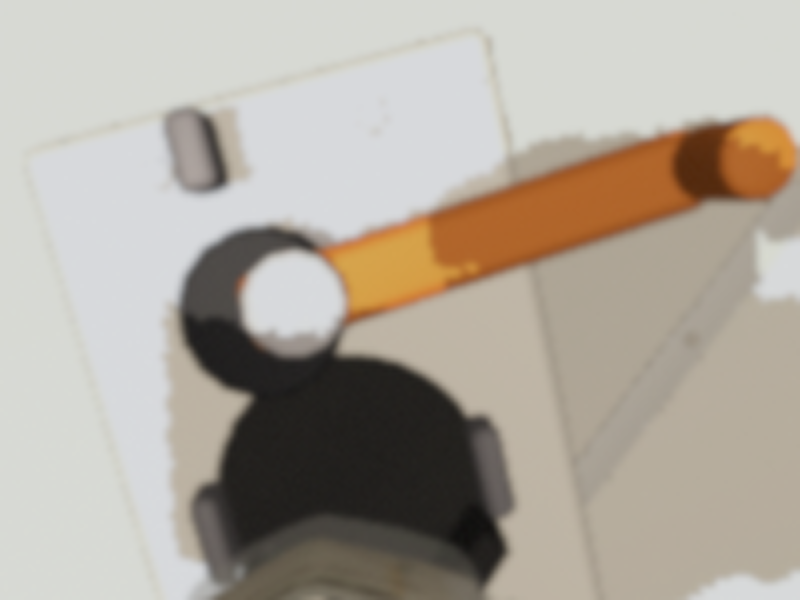

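```bash
python3 - <<'E'
from h import *
from scipy.optimize import least_squares
W=pose("wrist");T=pose("top")
B=lambda u,v:np.array([(u+.5)/4-.5+230,(v+.5)/4-.5+50])
A=lambda u,v:((u+.5)/4.4-.5+310,(v+.5)/4.4-.5+180)
w=lambda u,v,z=.012:world("wrist",B(u,v),z,W)[:2]
def loc(p,P): c,s=np.cos(p[2]),np.sin(p[2]);return np.array([[c,s],[-s,c]])@(P-p[:2])
def fw(p):
    r=list(loc(p,w(27,153))-[.065,-.1])+list(loc(p,w(485,30))-[-.065,-.1])
    r+=[loc(p,w(160,595))[0]-.065,loc(p,w(603,600))[0]+.065]
    return np.array(r+list(loc(p,w(349,485,.013))-[0,.014]))
def ft(p):
    return np.concatenate([loc(p,world("top",A(*q),.012,T)[:2])-k for q,k in zip(((45,50),(332,40),(345,218),(57,240)),([.065,.1],[.065,-.1],[-.065,-.1],[-.065,.1]))])
for f in (fw,ft,lambda p:np.r_[fw(p),ft(p)]):
    s=least_squares(f,[.573,-.005,.058]);p=s.x;c,S=np.cos(p[2]),np.sin(p[2])
    print(p.round(4),"res mm",(s.fun*1e3).round(1),"seat",(p[:2]+[-S*.014,c*.014]).round(4),"piv",(p[:2]-[-S*.043,c*.043]).round(4))
for z in(.052,.056,.06):print("cap",w(293,303,z))
print("post",w(757,158,.093))
E
```

```text
[ 0.572  -0.0038  0.0618] res mm [-1.5  1.3  1.4  1.1 -1.2  0.5  0.8 -2.4] seat [0.5711 0.0102] piv [ 0.5746 -0.0467]
[ 0.5739 -0.0049  0.0578] res mm [ 0.8 -0.5 -3.1  0.8  3.   1.4 -0.6 -1.6] seat [0.5731 0.0091] piv [ 0.5764 -0.0478]
[ 0.5729 -0.0044  0.0584] res mm [-2.1  2.2  0.9  1.5 -2.2 -0.6 -0.1 -1.7  1.9 -1.1 -2.2  0.2  4.   0.9
  0.4 -2.1] seat [0.5721 0.0095] piv [ 0.5754 -0.0474]
cap [ 0.57583795 -0.0486215 ]
cap [ 0.57560794 -0.04889688]
cap [ 0.57537792 -0.04917225]
post [ 0.47182341 -0.0635834 ]
```

```bash
python3 - <<'E'
from h import *
s=robot.observe();R=Ro.from_euler('xyz',s["tool_rot"]).as_matrix();a=np.linspace(0,6.283,181)
for r in(.030,.032):
  for zt in(.094,.083):
    for dx in(0,.002,.004):
      P=np.c_[dx+r*np.cos(a),r*np.sin(a),0*a-(zt-.0544)]@R.T+s["tool_pos"];q=pix("wrist",P)
      print(r,zt,dx,"u",q[:,0].min().round(1),q[:,0].max().round(1),"v",q[:,1].min().round(1),q[:,1].max().round(1))
im=cv2.imread("pics/w2.png").astype(int);print(im[205:250:2,319].tolist());print(im[318:346:2,319].tolist())
print(im[262,236:256].sum(1),im[262,384:404].sum(1))
E
```

```text
0.03 0.094 0 u 244.5 388.6 v 234.1 356.8
0.03 0.094 0.002 u 244.2 388.9 v 229.3 353.2
0.03 0.094 0.004 u 243.8 389.3 v 224.5 349.7
0.03 0.083 0 u 249.9 383.3 v 223.3 339.0
0.03 0.083 0.002 u 249.6 383.6 v 218.8 335.7
0.03 0.083 0.004 u 249.3 383.9 v 214.4 332.3
0.032 0.094 0 u 239.7 393.4 v 229.3 360.2
0.032 0.094 0.002 u 239.4 393.8 v 224.5 356.8
0.032 0.094 0.004 u 239.0 394.1 v 219.6 353.2
0.032 0.083 0 u 245.4 387.8 v 218.8 342.4
0.032 0.083 0.002 u 245.1 388.1 v 214.4 339.0
0.032 0.083 0.004 u 244.8 388.4 v 209.8 335.7
[[71, 104, 129], [62, 113, 147], [65, 117, 152], [66, 119, 155], [67, 120, 156], [68, 121, 157], [70, 122, 158], [70, 123, 159], [70, 122, 157], [44, 78, 104], [16, 19, 24], [12, 14, 15], [13, 15, 15], [14, 16, 17], [17, 18, 20], [19, 22, 24], [21, 25, 27], [26, 29, 30], [27, 30, 33], [27, 31, 32], [26, 30, 30], [29, 32, 34], [31, 35, 37]]
[[27, 28, 31], [27, 29, 32], [27, 29, 31], [26, 29, 31], [25, 28, 31], [28, 29, 31], [28, 30, 31], [27, 34, 39], [32, 59, 75], [36, 69, 89], [36, 69, 89], [36, 67, 86], [27, 46, 58], [23, 24, 25]]
[281 280 280 278 271 253 215 157  92  59  56  55  46  49  47  40  43  44
  45  52] [ 41  47  51  55  59  63  97 161 223 262 276 280 280 280 281 280 280 280
 280 280]
```

```bash

python3 -m jog '[[[-0.4,0,0,0.02,0],[-0.4,0.0005,0,0.045,0],[-0.4,0.0005,0,0.07,0],[-0.4,0.0005,0,0.09,0],[-0.4,0.0005,0,0.1,0]]]' 
python3 -m jog '[[[-0.4,0,0,0.006,0],[-0.4,0,0,0.012,0],[-0.4,0,0,0.018,0],[-0.4,0,0,0.024,0],[-0.4,0,0,0.03,0]]]' 
python3 -m jog '[[[-0.4,0,0,0,0],[-0.4,0,0,0,0]]]' 
python3 -c "
from h import *
go([.572,.0078,.0675])
cv2.imwrite('pics/w3.png',robot.read_camera('wrist')[:,:,::-1])"
```

```text
time: 7.67
tool_pos: [0.5707, 0.0076, 0.115]
tool_rot: [3.137, -0.0, -1.751]
contact_force: [-0.6, 0.7, -2.7]
opening: 0.0625
grip_force: 20.0
time: 8.08
tool_pos: [0.5738, 0.0059, 0.0912]
tool_rot: [-3.136, -0.002, -1.75]
contact_force: [-0.5, -1.3, -1.7]
opening: 0.0623
grip_force: 20.0
time: 8.25
tool_pos: [0.5725, 0.007, 0.0884]
tool_rot: [-3.141, -0.0, -1.751]
contact_force: [-1.2, -1.7, -2.9]
opening: 0.0623
grip_force: 20.0
t 8.25 pos [0.5725 0.007  0.0884] rot [-3.141 -0.    -1.751] F [-1.2 -1.7 -2.9] open 0.0623 grip 20.0 q6 -3.08
shift [-0.0007  0.0006  0.0209] turn 0.000
```

View pics/w3.png

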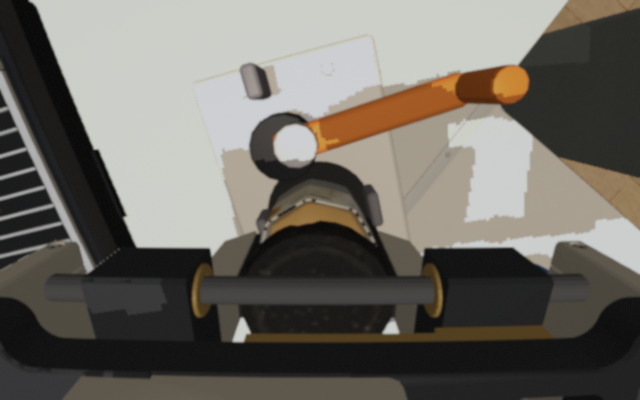

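The jar sits midway between the cheeks (u about 264 and 373, centre about 318). The force is just the jar's weight, so I'll lower it.

```bash

python3 -m jog '[[[-0.4,0,0,0.004,0],[-0.4,0,0,0.008,0],[-0.4,0,0,0.012,0],[-0.4,0,0,0.016,0],[-0.4,0,0,0.018,0]]]' 
python3 -m jog '[[[-0.4,0,0,0.001,0],[-0.4,0,0,0.002,0],[-0.4,0,0,0.003,0],[-0.4,0,0,0.003,0],[-0.4,0,0,0.003,0]]]'
```

```text
time: 8.72
tool_pos: [0.5719, 0.0076, 0.0687]
tool_rot: [3.14, 0.0, -1.75]
contact_force: [-0.6, -0.8, -2.8]
opening: 0.0625
grip_force: 20.0
time: 9.13
tool_pos: [0.5722, 0.0074, 0.0666]
tool_rot: [3.142, 0.0, -1.75]
contact_force: [0.0, -1.2, -4.2]
opening: 0.0623
grip_force: 20.0
```

```bash

python3 -m jog '[[[-0.4,0,0,0.0005,0],[-0.4,0,0,0.001,0],[-0.4,0,0,0.0015,0],[-0.4,0,0,0.0015,0],[-0.4,0,0,0.0015,0]]]'
```

```text
time: 9.55
tool_pos: [0.5723, 0.0073, 0.0653]
tool_rot: [-3.141, 0.0, -1.75]
contact_force: [-0.7, -0.8, -3.4]
opening: 0.062
grip_force: 20.0
```

```bash

python3 -m jog '[[[-0.4,0,0,0.0005,0],[-0.4,0,0,0.001,0],[-0.4,0,0,0.001,0],[-0.4,0,0,0.001,0]]]'
python3 -m jog '[[[-0.4,0,0,0.0005,0],[-0.4,0,0,0.001,0],[-0.4,0,0,0.001,0],[-0.4,0,0,0.001,0]]]'
```

```text
time: 9.88
tool_pos: [0.5722, 0.0074, 0.0642]
tool_rot: [-3.142, 0.0, -1.75]
contact_force: [-1.4, -1.5, -2.4]
opening: 0.0625
grip_force: 20.0
time: 10.22
tool_pos: [0.5722, 0.0074, 0.0631]
tool_rot: [3.142, 0.0, -1.75]
contact_force: [-1.5, -0.6, -2.7]
opening: 0.0621
grip_force: 20.0
```

```bash

python3 -m jog '[[[-0.4,0,0,0.0005,0],[-0.4,0,0,0.001,0],[-0.4,0,0,0.001,0],[-0.4,0,0,0.001,0]]]'
python3 -c "
from h import *
go([.572,.0078,.0675]); im=robot.read_camera('scene')[:,:,::-1]
cv2.imwrite('pics/s4.png',cv2.resize(im[160:280,280:400],None,fx=5,fy=5,interpolation=cv2.INTER_CUBIC))"
```

```text
time: 10.55
tool_pos: [0.5722, 0.0074, 0.0623]
tool_rot: [-3.141, 0.0, -1.75]
contact_force: [-0.8, -1.3, -2.7]
opening: 0.0626
grip_force: 20.0
t 10.55 pos [0.5722 0.0074 0.0623] rot [-3.141  0.    -1.75 ] F [-0.8 -1.3 -2.7] open 0.0626 grip 20.0 q6 -3.08
shift [-0.0003  0.0003 -0.0052] turn 0.000
```

View pics/s4.png

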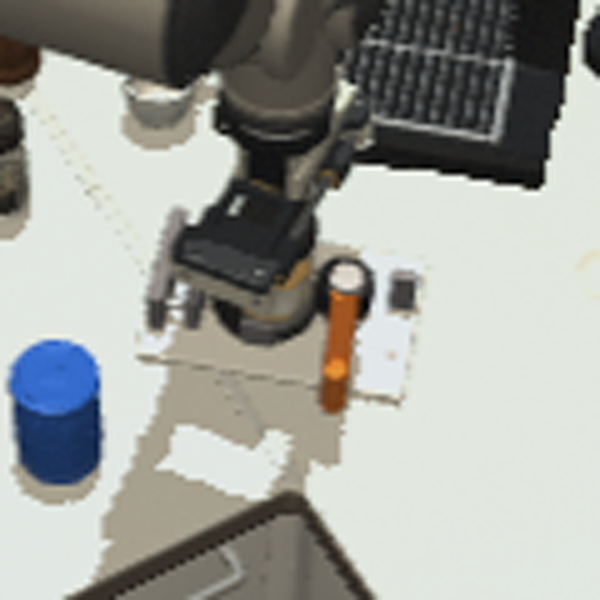

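The jar is in the holder and upright, close to the mat. It isn't bearing on it yet, so I'll go on down in small steps.

```bash

python3 -m jog '[[[-0.4,0,0,0.0005,0],[-0.4,0,0,0.001,0],[-0.4,0,0,0.001,0],[-0.4,0,0,0.001,0]]]'
python3 -m jog '[[[-0.4,0,0,0.0005,0],[-0.4,0,0,0.001,0],[-0.4,0,0,0.001,0],[-0.4,0,0,0.001,0]]]'
```

```text
time: 10.93
tool_pos: [0.5724, 0.0077, 0.062]
tool_rot: [-3.141, 0.0, -1.75]
contact_force: [-3.7, 0.7, 4.6]
opening: 0.0619
grip_force: 20.0
time: 11.27
tool_pos: [0.5725, 0.0079, 0.0618]
tool_rot: [-3.14, 0.001, -1.75]
contact_force: [-4.0, 2.8, 10.7]
opening: 0.062
grip_force: 20.0
```

It is seated: the force rises at z = 0.062. I'll ease off 1 mm and release.

```bash

python3 -m jog '[[[-0.4,0,0,-0.0005,0],[-0.4,0,0,-0.001,0],[0,0,0,-0.001,0],[0.2,0,0,-0.001,0],[0.4,0,0,-0.001,0]]]'
python3 -m jog '[[[0.7,0,0,0,0],[1,0,0,0,0],[1,0,0,0,0],[1,0,0,0,0],[1,0,0,0,0]]]'
python3 -m jog '[[[1,0,0,-0.01,0],[1,0,0,-0.03,0],[1,0,0,-0.055,0],[1,0,0,-0.08,0],[1,0,0,-0.1,0]]]'
python3 -m jog '[[[1,0,0,-0.03,0],[1,0,0,-0.06,0],[1,0,0,-0.08,0],[1,0,0,-0.08,0],[1,0,0,-0.08,0]]]'
python3 -c "
from h import *
go([.51,.10,.25])
im=robot.read_camera('wrist')[:,:,::-1];print(pix('wrist',[[.572,.009,.106],[.572,.009,.012]]))
cv2.imwrite('pics/w5.png',im)"
```

```text
time: 11.68
tool_pos: [0.5727, 0.0076, 0.0617]
tool_rot: [-3.14, 0.001, -1.75]
contact_force: [-0.7, 0.3, -0.0]
opening: 0.0639
grip_force: 0.5
time: 12.1
tool_pos: [0.5723, 0.0073, 0.0611]
tool_rot: [-3.142, 0.0, -1.75]
contact_force: [0.4, -0.8, 0.3]
opening: 0.0903
grip_force: 0.0
time: 12.52
tool_pos: [0.5727, 0.0073, 0.1639]
tool_rot: [-3.139, 0.0, -1.75]
contact_force: [0.4, -0.1, -0.0]
opening: 0.0917
grip_force: 0.0
time: 12.93
tool_pos: [0.5726, 0.0073, 0.243]
tool_rot: [-3.138, 0.0, -1.75]
contact_force: [-0.5, -0.2, 0.4]
opening: 0.0923
grip_force: 0.0
t 12.93 pos [0.5726 0.0073 0.243 ] rot [-3.138  0.    -1.75 ] F [-0.5 -0.2  0.4] open 0.0923 grip 0.0 q6 -3.08
shift [-0.08    0.0782 -0.0072] turn 0.000
[[317.12663196 188.8034468 ]
 [317.14234855 168.01304814]]
```

View pics/w5.png

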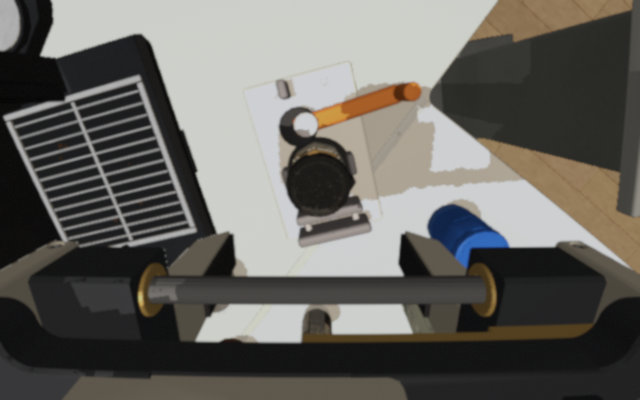

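The jar stands upright on the mat in front of the V pad, lid at about (319,185), clear of the cam, with the lever still open. Now I'll close the fingers and turn to tool yaw of about 1.70, so that tool -x pushes the post.

```bash

python3 -m jog '[[[0.5,0,0,0,0.11],[0,0,0,0,0.23],[-0.5,0,0,0,0.35],[-1,0,0,0,0.47],[-1,0,0,0,0.57]]]' 10 >/dev/null
python3 -m jog '[[[-1,0,0,0,0.12],[-1,0,0,0,0.24],[-1,0,0,0,0.36],[-1,0,0,0,0.48],[-1,0,0,0,0.57]]]' >/dev/null
python3 -m jog '[[[-1,0,0,0,0.12],[-1,0,0,0,0.24],[-1,0,0,0,0.36],[-1,0,0,0,0.48],[-1,0,0,0,0.57]]]' >/dev/null
python3 -m jog '[[[-1,0,0,0,0.12],[-1,0,0,0,0.24],[-1,0,0,0,0.36],[-1,0,0,0,0.48],[-1,0,0,0,0.57]]]' >/dev/null
python3 -m jog '[[[-1,0,0,0,0.12],[-1,0,0,0,0.24],[-1,0,0,0,0.36],[-1,0,0,0,0.48],[-1,0,0,0,0.55]]]' 
cat >> h.py <<'E'
piv=np.array([.5755,-.0482])
def push(phi,gap,z):
    t=np.array([np.sin(phi),-np.cos(phi)]);p=piv-.105*np.array([np.cos(phi),np.sin(phi)])-t*(.0185+gap)
    print("target",p.round(4),"yaw",round(phi+np.pi/2,3));go([*p,z],phi+np.pi/2)
E
python3 -c "
from h import *
push(.133,.025,.2)"
```

```text
time: 15.07
tool_pos: [0.5714, 0.0074, 0.2395]
tool_rot: [-3.138, -0.001, 1.697]
contact_force: [0.2, 0.1, 0.4]
opening: 0.0007
grip_force: 0.0
target [ 0.4657 -0.019 ] yaw 1.704
t 15.07 pos [0.5714 0.0074 0.2395] rot [-3.138e+00 -1.000e-03  1.697e+00] F [0.2 0.1 0.4] open 0.0007 grip 0.0 q6 -0.25
shift [-0.013  -0.1081  0.0399] turn -0.007
```

```bash

python3 -m jog '[[[-1,-0.003,-0.02,0,0],[-1,-0.006,-0.045,0.01,0],[-1,-0.009,-0.075,0.02,0],[-1,-0.012,-0.098,0.03,0],[-1,-0.013,-0.108,0.035,0]]]' >/dev/null
python3 -m jog '[[[-1,0,0,0,0],[-1,0,0,0,0]]]'
python3 -c "
from h import *
push(.133,.025,.072)
im=robot.read_camera('wrist')[:,:,::-1];cv2.imwrite('pics/w6.png',im)
P=[[*(piv-.105*np.array([np.cos(.133),np.sin(.133)])),.093],[*piv,.056],[.572,.009,.106]];print(pix('wrist',P))"
```

```text
time: 15.65
tool_pos: [0.4665, -0.0197, 0.2057]
tool_rot: [-3.14, -0.001, 1.702]
contact_force: [-0.6, -0.0, -0.6]
opening: 0.0004
grip_force: 0.0
target [ 0.4657 -0.019 ] yaw 1.704
t 15.65 pos [ 0.4665 -0.0197  0.2057] rot [-3.140e+00 -1.000e-03  1.702e+00] F [-0.6 -0.  -0.6] open 0.0004 grip 0.0 q6 -0.34
shift [ 0.0007 -0.0006  0.1337] turn -0.002
[[315.21466725 237.81713364]
 [416.45856622 222.32129058]
 [445.82783805 181.12844076]]
```

View pics/w6.png

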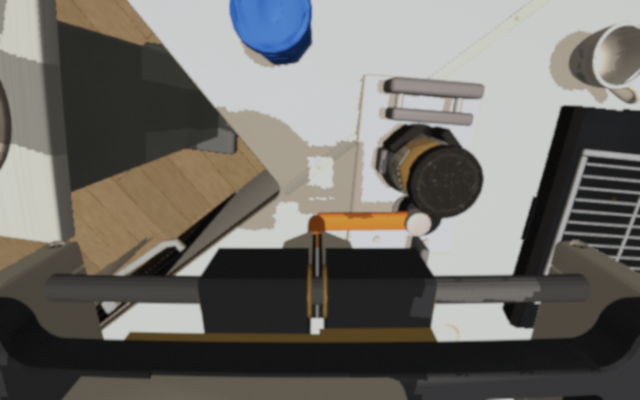

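The picture shows the pivot cap at (418,223), where it was predicted. The post at about (317,230) is partly behind the fingers, and the jar is standing. I'll descend behind the post.

```bash

python3 -m jog '[[[-1,0,0,0.02,0],[-1,0,0,0.045,0],[-1,0,0,0.07,0],[-1,0,0,0.09,0],[-1,0,0,0.1,0]]]' >/dev/null
python3 -m jog '[[[-1,0,0,0.01,0],[-1,0,0,0.02,0],[-1,0,0,0.03,0],[-1,0,0,0.034,0],[-1,0,0,0.034,0]]]' 
python3 -m jog '[[[-1,-0.004,0,0,0],[-1,-0.008,0,0,0],[-1,-0.012,0,0,0],[-1,-0.016,0,0,0],[-1,-0.018,0,0,0]]]' 
python3 -m jog '[[[-1,-0.002,0,0,0],[-1,-0.004,0,0,0],[-1,-0.006,0,0,0],[-1,-0.008,0,0,0],[-1,-0.01,0,0,0]]]' 
python3 -c "
from h import *
push(.133,0,.072);print(Ro.from_euler('xyz',robot.observe()['tool_rot']).inv().apply(robot.observe()['contact_force']))"
```

```text
time: 16.53
tool_pos: [0.4671, -0.0195, 0.0713]
tool_rot: [-3.14, -0.001, 1.703]
contact_force: [-0.9, 0.1, 0.5]
opening: 0.0006
grip_force: 0.0
time: 16.95
tool_pos: [0.4696, -0.0384, 0.0726]
tool_rot: [3.141, 0.0, 1.702]
contact_force: [0.8, 0.2, 0.5]
opening: 0.0005
grip_force: 0.0
time: 17.37
tool_pos: [0.4702, -0.047, 0.0722]
tool_rot: [-3.141, -0.001, 1.703]
contact_force: [-1.3, 4.7, 2.0]
opening: 0.0003
grip_force: 2.2
target [ 0.469  -0.0438] yaw 1.704
t 17.37 pos [ 0.4702 -0.047   0.0722] rot [-3.141e+00 -1.000e-03  1.703e+00] F [-1.3  4.7  2. ] open 0.0003 grip 2.2 q6 -0.40
shift [ 0.0034 -0.0008  0.0002] turn -0.001
[ 4.85941999 -0.714007   -2.00954524]
```

Contact made with 4.7 N. Now I'll follow the arc, 0.2 rad per call.

```bash

python3 -m jog '[[[-1,-0.0042,-0.0007,0,-0.04],[-1,-0.0085,-0.0011,0,-0.08],[-1,-0.0127,-0.0015,0,-0.12],[-1,-0.0169,-0.0016,0,-0.16],[-1,-0.0213,-0.0016,0,-0.2]]]' 
python3 -m jog '[[[-1,-0.0042,-0.0007,0,-0.04],[-1,-0.0085,-0.0011,0,-0.08],[-1,-0.0127,-0.0015,0,-0.12],[-1,-0.0169,-0.0016,0,-0.16],[-1,-0.0213,-0.0016,0,-0.2]]]' 
python3 -c "
from h import *
s=robot.observe();push(s['tool_rot'][2]-np.pi/2,0,.072);print(Ro.from_euler('xyz',s['tool_rot']).inv().apply(s['contact_force']))"
```

```text
time: 17.78
tool_pos: [0.4717, -0.0685, 0.0722]
tool_rot: [3.141, -0.001, 1.905]
contact_force: [0.1, 4.8, -0.8]
opening: 0.0006
grip_force: 1.9
time: 18.2
tool_pos: [0.4771, -0.0889, 0.0721]
tool_rot: [3.141, -0.001, 2.105]
contact_force: [1.3, 7.2, -0.8]
opening: 0.0007
grip_force: 2.8
target [ 0.4757 -0.0857] yaw 2.105
t 18.20 pos [ 0.4771 -0.0889  0.0721] rot [ 3.141e+00 -1.000e-03  2.105e+00] F [ 1.3  7.2 -0.8] open 0.0007 grip 2.8 q6 -0.88
shift [0.0034 0.0004 0.0001] turn -0.000
[5.53690787 4.80378677 0.78624784]
```

```bash

python3 -m jog '[[[-1,-0.0042,-0.0002,0,-0.04],[-1,-0.0085,-0.0001,0,-0.08],[-1,-0.0127,0,0,-0.12],[-1,-0.0169,0,0,-0.16],[-1,-0.0213,0,0,-0.2]]]' 
python3 -c "
from h import *
s=robot.observe();push(s['tool_rot'][2]-np.pi/2,0,.072);print(Ro.from_euler('xyz',s['tool_rot']).inv().apply(s['contact_force']))
cv2.imwrite('pics/w7.png',robot.read_camera('wrist')[:,:,::-1])"
```

```text
time: 18.62
tool_pos: [0.4868, -0.1071, 0.072]
tool_rot: [-3.141, -0.003, 2.305]
contact_force: [-3.6, 5.1, 3.9]
opening: 0.0006
grip_force: 3.2
target [ 0.4852 -0.1048] yaw 2.305
t 18.62 pos [ 0.4868 -0.1071  0.072 ] rot [-3.141e+00 -3.000e-03  2.305e+00] F [-3.6  5.1  3.9] open 0.0006 grip 3.2 q6 -1.11
shift [ 0.0028  0.0003 -0.    ] turn -0.000
[ 6.16752248  0.76223509 -3.87555714]
```

Now the force is cleanly along tool x (6 N), with no side force. Continuing.

```bash

python3 -m jog '[[[-1,-0.0042,-0.0006,0,-0.04],[-1,-0.0085,-0.0009,0,-0.08],[-1,-0.0127,-0.0012,0,-0.12],[-1,-0.0169,-0.0012,0,-0.16],[-1,-0.0213,-0.0011,0,-0.2]]]' 
python3 -m jog '[[[-1,-0.0042,-0.0006,0,-0.04],[-1,-0.0085,-0.0009,0,-0.08],[-1,-0.0127,-0.0012,0,-0.12],[-1,-0.0169,-0.0012,0,-0.16],[-1,-0.0213,-0.0011,0,-0.2]]]' 
python3 -c "
from h import *
s=robot.observe();push(s['tool_rot'][2]-np.pi/2,0,.072);print(Ro.from_euler('xyz',s['tool_rot']).inv().apply(s['contact_force']))"
```

```text
time: 19.08
tool_pos: [0.5001, -0.1235, 0.0719]
tool_rot: [-3.141, -0.004, 2.504]
contact_force: [-4.6, 5.1, 4.1]
opening: 0.0004
grip_force: 3.5
time: 19.5
tool_pos: [0.5163, -0.137, 0.0719]
tool_rot: [3.141, -0.004, 2.704]
contact_force: [-5.4, 6.0, 4.0]
opening: 0.0007
grip_force: 3.6
target [ 0.5143 -0.1355] yaw 2.704
t 19.50 pos [ 0.5163 -0.137   0.0719] rot [ 3.141 -0.004  2.704] F [-5.4  6.   4. ] open 0.0007 grip 3.6 q6 -1.54
shift [ 0.0025  0.0005 -0.0001] turn -0.000
[ 7.48817114  3.18183172 -3.96319324]
```

```bash

python3 -m jog '[[[-1,-0.0042,-0.0002,0,-0.04],[-1,-0.0085,-0.0003,0,-0.08],[-1,-0.0127,-0.0004,0,-0.12],[-1,-0.0169,-0.0004,0,-0.16],[-1,-0.0213,-0.0004,0,-0.2]]]' 
python3 -m jog '[[[-1,-0.0032,-0.0005,0,-0.03],[-1,-0.0063,-0.0008,0,-0.06],[-1,-0.0095,-0.001,0,-0.09],[-1,-0.0127,-0.0011,0,-0.12],[-1,-0.0158,-0.0011,0,-0.15]]]' 
python3 -c "
from h import *
s=robot.observe();push(s['tool_rot'][2]-np.pi/2,0,.072);print(Ro.from_euler('xyz',s['tool_rot']).inv().apply(s['contact_force']))"
```

```text
time: 19.92
tool_pos: [0.5352, -0.1469, 0.0719]
tool_rot: [3.141, -0.005, 2.904]
contact_force: [-6.4, 3.3, 5.5]
opening: 0.0006
grip_force: 3.7
time: 20.33
tool_pos: [0.5504, -0.1517, 0.0719]
tool_rot: [3.141, -0.004, 3.054]
contact_force: [-6.1, 2.1, 3.6]
opening: 0.0002
grip_force: 3.4
target [ 0.5479 -0.1512] yaw 3.054
t 20.33 pos [ 0.5504 -0.1517  0.0719] rot [ 3.141 -0.004  3.054] F [-6.1  2.1  3.6] open 0.0002 grip 3.4 q6 -1.89
shift [ 0.0025  0.0003 -0.0001] turn -0.000
[ 6.30168832  1.55310487 -3.60852632]
```

```bash

python3 -m jog '[[[-1,-0.0015,-0.0002,0,-0.015],[-1,-0.003,-0.0004,0,-0.03],[-1,-0.0045,-0.0005,0,-0.045],[-1,-0.006,-0.0006,0,-0.055],[-1,-0.007,-0.0007,0,-0.065]]]' 
python3 -m jog '[[[-1,-0.0005,0,0,-0.01],[-1,-0.001,0,0,-0.02],[-1,-0.0015,0,0,-0.03],[-1,-0.002,0,0,-0.03],[-1,-0.0025,0,0,-0.03]]]' 
python3 -m jog '[[[-1,-0.0005,0,0,0],[-1,-0.001,0,0,0],[-1,-0.0015,0,0,0],[-1,-0.0015,0,0,0]]]'
```

```text
time: 20.75
tool_pos: [0.5573, -0.1532, 0.0719]
tool_rot: [3.141, -0.004, 3.118]
contact_force: [-6.1, 1.7, 4.3]
opening: 0.0002
grip_force: 3.3
time: 21.17
tool_pos: [0.5598, -0.1536, 0.0719]
tool_rot: [3.141, -0.004, -3.136]
contact_force: [-6.3, 0.7, 3.8]
opening: 0.0003
grip_force: 3.2
time: 21.5
tool_pos: [0.5614, -0.1536, 0.0719]
tool_rot: [3.141, -0.003, -3.136]
contact_force: [-5.2, 0.2, 3.9]
opening: 0.0006
grip_force: 3.0
```

```bash

for i in 1; do python3 -m jog '[[[-1,-0.0005,0,0,-0.01],[-1,-0.001,0,0,-0.02],[-1,-0.001,0,0,-0.02]]]' ; done
python3 -m jog '[[[-1,-0.0005,0,0,0],[-1,-0.001,0,0,0],[-1,-0.001,0,0,0]]]'
python3 -m jog '[[[-1,-0.0005,0,0,0],[-1,-0.001,0,0,0],[-1,-0.001,0,0,0]]]'
```

```text
time: 21.75
tool_pos: [0.5625, -0.1538, 0.072]
tool_rot: [3.142, -0.003, -3.115]
contact_force: [-5.7, 0.4, 3.9]
opening: 0.0005
grip_force: 3.0
time: 22.0
tool_pos: [0.5631, -0.1539, 0.0719]
tool_rot: [3.142, -0.004, -3.116]
contact_force: [-7.8, -0.5, 5.3]
opening: 0.0005
grip_force: 3.7
time: 22.25
tool_pos: [0.5633, -0.1539, 0.0719]
tool_rot: [3.141, -0.006, -3.116]
contact_force: [-9.9, -0.7, 5.2]
opening: 0.0002
grip_force: 5.3
```

The stop is reached: force rises while the tool hardly moves. I'll build it up gently.

```bash

python3 -m jog '[[[-1,-0.0005,0,0,0],[-1,-0.001,0,0,0],[-1,-0.001,0,0,0]]]'
python3 -m jog '[[[-1,-0.0005,0,0,0],[-1,-0.001,0,0,0],[-1,-0.001,0,0,0]]]'
```

```text
time: 22.5
tool_pos: [0.5634, -0.1538, 0.0718]
tool_rot: [3.141, -0.008, -3.116]
contact_force: [-13.1, -1.0, 8.6]
opening: 0.0009
grip_force: 6.8
time: 22.75
tool_pos: [0.5636, -0.1538, 0.0718]
tool_rot: [3.141, -0.01, -3.116]
contact_force: [-17.6, -3.0, 10.9]
opening: 0.0002
grip_force: 8.4
```

```bash

python3 -m jog '[[[-1,0,0,0,0],[-1,0,0,0,0],[-1,0,0,0,0],[-1,0,0,0,0]]]'
python3 -m jog '[[[-1,0.002,0,0,0],[-1,0.006,0,0,0],[-1,0.012,0,0,0],[-1,0.02,0,0,0],[-1,0.03,0,0,0]]]'
python3 -m jog '[[[-1,0,0,-0.02,0],[-1,0,0,-0.05,0],[-1,0,0,-0.08,0],[-1,0,0,-0.11,0],[-1,0,0,-0.14,0]]]'
python3 -m jog '[[[-1,0.02,0,-0.01,0],[-1,0.05,0,-0.01,0],[-1,0.08,0,-0.01,0],[-1,0.09,0,-0.01,0],[-1,0.09,0,-0.01,0]]]'
python3 -c "
from h import *
im=robot.read_camera('wrist')[:,:,::-1];im2=robot.read_camera('top')[:,:,::-1]
a=im;b=cv2.resize(im2[150:280,290:410],None,fx=3,fy=3,interpolation=cv2.INTER_CUBIC)[:, :]
o=np.zeros((400,800,3),np.uint8);o[:390,:360]=b;o[:275,360:]=cv2.resize(a,(440,275));cv2.imwrite('pics/end.png',o);go([0.5,-.15,.2])
for z in (.106,):print(pix('wrist',[[.572,.009,z],[.5718,.0145,z]]))"
```

```text
time: 23.08
tool_pos: [0.5636, -0.1539, 0.0718]
tool_rot: [3.141, -0.01, -3.116]
contact_force: [-16.9, -1.9, 9.2]
opening: 0.0003
grip_force: 8.3
time: 23.5
tool_pos: [0.5377, -0.1544, 0.0721]
tool_rot: [-3.141, 0.001, -3.115]
contact_force: [-0.1, -0.1, -0.7]
opening: 0.0004
grip_force: 0.0
time: 23.92
tool_pos: [0.5374, -0.1542, 0.2135]
tool_rot: [-3.141, 0.0, -3.116]
contact_force: [1.1, -0.7, -0.5]
opening: 0.0008
grip_force: 0.0
time: 24.33
tool_pos: [0.446, -0.1565, 0.2225]
tool_rot: [-3.142, -0.0, -3.117]
contact_force: [0.5, -0.2, 0.1]
opening: 0.0001
grip_force: 0.0
t 24.43 pos [ 0.4485 -0.1569  0.2226] rot [-3.141e+00  2.000e-03 -3.116e+00] F [ 0.5 -0.1 -0.6] open 0.0005 grip 0.0 q6 -2.09
shift [-0.0516  0.0056  0.0226] turn 0.000
[[475.19193229 311.27028889]
 [480.41995015 311.13151416]]
```

View pics/end.png

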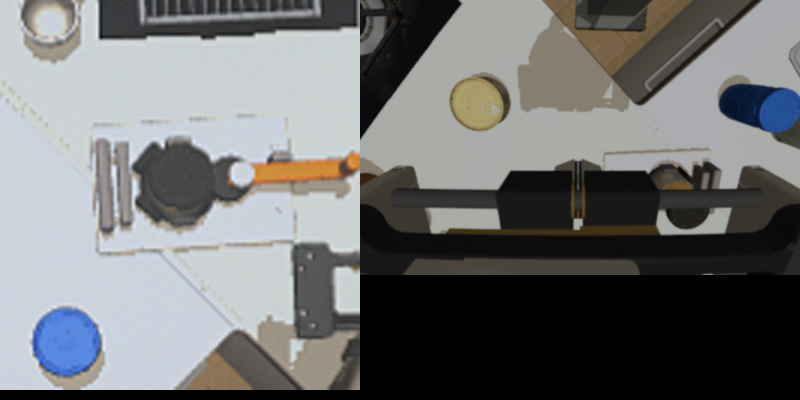

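The lever lies along the holder's -y against its stop block. The jar stands in the V (about (176,183) in the left panel) with the cam against it, and the arm is clear.

```bash
python3 -c "
from cell import robot
print(robot.hand_in())"
```

```text
the job is handed in; nothing more can be done
None
```

I handed the job in at about 24 s: the jar stands upright in the holder, clamped by the lever, which I pressed to its stop with about 19–21 N. The arm is clear, the bystanders weren't touched as far as I saw, and no verdict came back.

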